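# Find the grinding jars that still hold a ball

### The job

Sort the four blue-capped grinding jars lying on the bench. Some of the sealed ones still have a heavy ball inside, which can be felt rolling when the jar is tilted lengthwise one way and then the other: put every jar with a ball in it, and the one with the broken cap, in the orange tray, and the whole, empty ones in the white tray. Set each down gently, label up and flat on the tray's floor, and do not push away or tip over the pots, bottles, dish and spatula standing about.

Things in the scene. Friction and masses are not known exactly. Their poses are not given: they have to be found in the camera images.
- jar_a_mid (a point): sealed grinding jar, 100 x 50 x 42 mm (its x, y, z): steel barrel 56 mm long, 46 mm wide, 38 mm high in its middle, blue cap 22 mm long on each end, white label on top. This point is its centre, 21 mm above its underside; x along it, z up. The three sealed ones look alike; some hold a ball
- jar_b_mid (a point): sealed grinding jar, 100 x 50 x 42 mm (its x, y, z): steel barrel 56 mm long, 46 mm wide, 38 mm high in its middle, blue cap 22 mm long on each end, white label on top. This point is its centre, 21 mm above its underside; x along it, z up. Empty ones weigh 260 to 540 g, so weight alone does not tell
- jar_c_mid (a point): sealed grinding jar, 100 x 50 x 42 mm (its x, y, z): steel barrel 56 mm long, 46 mm wide, 38 mm high in its middle, blue cap 22 mm long on each end, white label on top. This point is its centre, 21 mm above its underside; x along it, z up. A ball inside (26 mm, 130 g, unseen) starts mid-way and rolls freely to the low end, 64 mm from end to end, when the jar is tilted
- jar_d_mid (a point): grinding jar of the same make and size, with no ball, its +x cap broken: the cap's top corner on the +y side is missing (22 x 28 x 20 mm), yellow liner showing. 260 to 540 g. This point is the centre of the whole jar, 21 mm above its underside; x along its 100 mm length, z up
- white_tray: white sorting tray, fixed to the bench: 290 x 145 mm outside (its x, y), rim 16 mm high and 5 mm thick, floor 4 mm thick; inside 280 x 135 mm. Origin: centre of its underside, on the bench; x along its length, z up. For whole, empty jars
- orange_tray: orange sorting tray, fixed to the bench: 290 x 145 mm outside (its x, y), rim 16 mm high and 5 mm thick, floor 4 mm thick; inside 280 x 135 mm. Origin: centre of its underside, on the bench; x along its length, z up. For jars to be opened
- pot_left: small cream sample pot with white cap standing on the left among the grinding jars, 43 mm across, 50 mm high; origin at the centre of its underside. Bystander
- pot_right: small cream sample pot with white cap standing on the right among the grinding jars, 43 mm across, 50 mm high; origin at the centre of its underside. Bystander
- pot_third: small cream sample pot with white cap standing anywhere among the grinding jars, 43 mm across, 50 mm high; origin at the centre of its underside. Bystander
- white_bottle: white plastic bottle behind the grinding jars, 66 mm across, 145 mm high; origin at the centre of its underside. Bystander
- amber_bottle: amber glass bottle at the back left, 60 mm across, 125 mm high; origin at the centre of its underside. Bystander
- dish: clear open dish at the back right, 90 mm across, 16 mm high; origin at the centre of its underside. Bystander
- spatula: steel spatula lying on the bench at the back, 110 mm long, 14 mm wide, 4 mm thick; origin under its middle, x along it. Bystander
There are look-alikes about, which are no part of the job. What is shaped like the part that bears jar_c_mid but pink is not meant. Leave any green look-alike of the part that bears jar_d_mid alone.

How it is judged:
By the outcome, as a careful person would: the job done as asked, in the order asked, and still so for the second after the job is handed in, with the robot touching nothing.
It also fails if it takes over 72 s, if anything falls off the work surface, if the arm or the gripper's body presses on something with over 40 N, if the wrist force passes 120 N, or if a joint passes its speed limit or range.

### The arm

A 7-joint arm with a two-finger parallel gripper is mounted at the origin on the work surface. World frame = base frame: x ahead of the robot, y to its left, z up, the work surface at z = 0. Lengths are in m, angles in rad, forces in N, time in s.
With the tool pointing down it reaches from about 0.35 to 0.9 m from the base axis. Payload 8.1 kg.
Tool frame: the origin (TCP) lies between the finger pads; the fingertips stand ahead of it and the grasp point (between the pads) is the TCP (arm.nose_length is the z of the fingertips in the tool frame, in m); z points along the fingers, y is the line along which they close (so a half turn about z gives the same grasp; the last joint's range is limited). The gripper opens to 92 mm and grips with 3 to 60 N. Pads are 19 mm wide; open, the fingers measure 130 mm over their backs; the gripper's body (75 mm by 190 mm) begins 47 mm behind the grasp point.
Start: joints at [1.131, 0.434, 0.025, 1.573, -0.012, 1.134, -0.075], TCP at [0.207, -0.59, 0.246] pointing down, gripper open.
Joint ranges: [-2.62, 2.62], [-0.44, 2.09], [-1.27, 1.32], [0.08, 2.57], [-1.32, 4.46], [0.12, 2], [-2.74, 2.74]. Speed limits (rad/s): [2.22, 2.22, 3.01, 3.01, 3.14, 3.14, 3.14].

### API

Orientations are given as a rotation vector (axis times angle).
In Python, from cell import sensors, optics, arm gives the robot as it stands.
- The arm moves only by the tool arm_command, never from a script. Its argument "deltas" is one flat list of numbers, 7 for each row, row after row: the turn, a rotation vector about the world's x, y, z as a fraction of full scale, then the shift along the world's x, y, z as a fraction of full scale, then the finger opening in mm, from 0 to 91.8. In form: [wx, wy, wz, dx, dy, dz, fingers, wx, wy, wz, dx, dy, dz, fingers, ...]. A call has 1 to 20 rows; each row is the pose to reach, as a shift and turn from the pose commanded when the call began; what a row does not reach only later rows make up. Full scale, the value 1, is 1 m for a shift and 90 degrees for a turn. A row lasts 1/10 s, in which the tool goes at most 50 mm and 8.59 degrees, less where a joint would pass 70% of its speed; a pose out of reach is approached as far as the arm can. A call with a number of a shift or a turn outside -1 to 1 is refused whole. A call with a gripper value outside its range is refused whole. The fingers move at their own pace and stop on an object; "force" is the grip in N (left out, the last holds). Time passes only in rows, so rows that repeat a pose let the fingers close. It gives the time, the measured TCP pose, the force, the opening and the grip force at its end, in the units of the state.
- sensors.observe(): the state, without advancing time (a new reading comes with each control period).
- optics.get_image(name): name is "side" or "top" or "wrist"; returns the picture (480x640x3 uint8, blue, green, red); there is no depth.
- optics.calibration(name): a dict with "camera_matrix" (3x3 intrinsics, pixels), "rvec" (rotation vector, rad) and "tvec" (3), from world to camera coordinates, as OpenCV has them. Camera axes: x right, y down, z forward; pixel columns grow to the right and rows downward; lengths in m; the calibration is good to about 2 mm. A picture is of the moment at which its call begins: read the wrist's pose just before it. calibration takes no time and is no camera call; for the wrist camera it gives the pose at the moment of the call.
- arm.sign_off(): hands the job in; it is judged then, once.
The state is a dict: "clock": time; "joints": joint angles; "dq": joint speeds; "joint_efforts": joint torques, N m; "position": TCP position; "ee_rot": TCP orientation; "force": force on the tool from outside, world axes, zero at the start; "ft_torque": the same for the moment, N m; "width": opening from 0.0 (shut) to 1.0 (fully open); "gripper_force": force on a finger pad.
Only numpy, scipy, OpenCV 4.12 (cv2) and the standard library are available. Lean on these libraries where they do the work, as an engineer would, in place of code of your own. Each camera call takes 0.05 s, during which the arm holds its last target. There are 200 camera calls.

## Working session

There is one attempt and no reset: what is moved stays moved. The work goes in short steps, Python scripts to look and compute and a tool call to move; the robot and the scene stay as the last step left them, time stands still between calls to the robot, and variables do not carry over. Pictures are saved under pics/ and viewed, at most 10 in all, crops included, and the job is handed in when it is done.

Besides the shell and the picture viewer there is one more tool, called after "Request:" by a JSON object that holds its "method" and its "body". arm_command: Moves the arm, as the interface text tells. Its arguments: {"type":"object","properties":{"deltas":{"type":"array","items":{"type":"number"}},"force":{"type":"number"}},"required":["deltas"]}

```bash
mkdir -p pics; ls; python3 - <<'E'
from cell import sensors, optics, arm
import cv2,numpy as np
s=sensors.observe(); print(s, arm.nose_length)
for n in("top","side"):
    cv2.imwrite(f"pics/{n}0.png",optics.get_image(n))
    c=optics.calibration(n);R=cv2.Rodrigues(c["rvec"])[0];print(n,c["camera_matrix"],-R.T@np.ravel(c["tvec"]),R)
E
```

```text
pics
{'clock': 0.0, 'joints': array([ 1.13139439,  0.43524266,  0.02494301,  1.57411178, -0.01161126,
        1.13399901, -0.07510436]), 'dq': array([-0.00014928, -0.00150958,  0.0004718 ,  0.00181708, -0.00125209,
       -0.00067959,  0.0009197 ]), 'joint_efforts': array([-4.54974615e-04, -6.67846584e+01,  9.84820984e-01, -3.14455962e+01,
       -6.06786017e-02,  4.30432206e-02,  2.42250781e-04]), 'position': array([ 0.20634828, -0.58943149,  0.24492669]), 'ee_rot': array([-3.09561994e+00, -5.26207143e-01,  6.15812401e-04]), 'force': array([-0.69322603,  0.45350375, -0.30369459]), 'ft_torque': array([-0.00508225,  0.02706682, -0.01227569]), 'gripper_force': 0.0, 'width': 1.0030949381485008} 0.019
top [[539.46290379   0.         309.15185328]
 [  0.         539.46290379 231.38272162]
 [  0.           0.           1.        ]] [0.46406416 0.08015725 1.18916887] [[-0.02291287 -0.99971177  0.00716825]
 [-0.9983123   0.0224969  -0.05353916]
 [ 0.05336247 -0.00838289 -0.99854002]]
side [[551.94970796   0.         319.02937876]
 [  0.         551.94970796 235.8590963 ]
 [  0.           0.           1.        ]] [-0.20400634  0.96499648  0.93340434] [[-0.77512419 -0.63166246  0.01360238]
 [-0.39628761  0.46929837 -0.78912304]
 [ 0.49207583 -0.61705881 -0.61408452]]
```

View pics/top0.png

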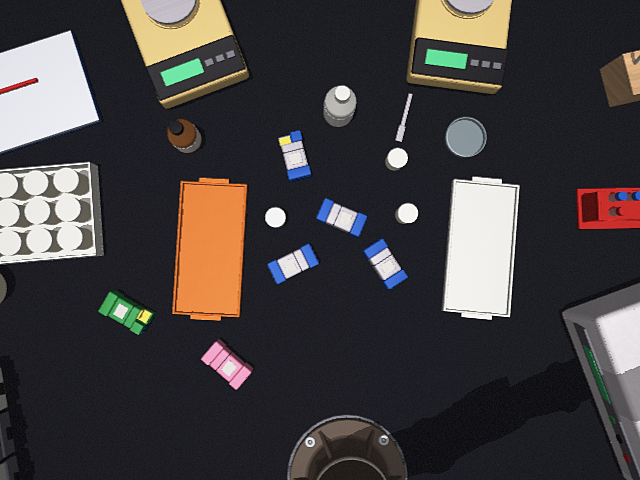

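View pics/side0.png

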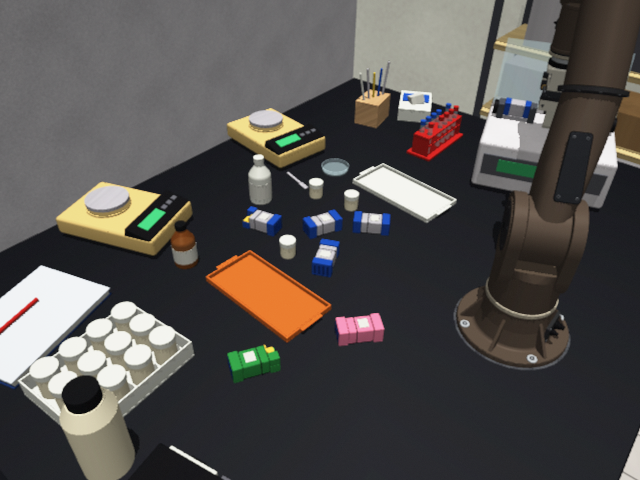

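The top view shows the broken jar at (294,155), sealed jars at (342,217), (293,263) and (386,263), the orange tray at (210,248) and the white tray at (481,248). Pots are at (275,217), (407,213) and (397,158), and the white bottle stands at (340,108), close to the broken jar. The side view confirms this layout; the pink and green look-alikes are to be left alone.

```bash
cat > h.py <<'E'
from cell import sensors, optics, arm
import cv2,numpy as np
def ray(px,z,c):
    R=cv2.Rodrigues(c["rvec"])[0];o=-R.T@np.ravel(c["tvec"])
    p=cv2.undistortPoints(np.float64(px).reshape(-1,1,2),c["camera_matrix"],None).reshape(-1,2)
    d=np.c_[p,np.ones(len(p))]@R
    return (o+d*((z-o[2])/d[:,2:]))[:,:2]
def rect(P):
    (c,(w,h),a)=cv2.minAreaRect(np.float32(P*1000))
    if w<h: w,h,a=h,w,a+90
    a=(a+90)%180-90
    return np.round(c,1),round(w),round(h),round(a,1)
def blobs(m,amin):
    for k in cv2.findContours(m,cv2.RETR_EXTERNAL,cv2.CHAIN_APPROX_NONE)[0]:
        if cv2.contourArea(k)>amin: yield k.reshape(-1,2)
def jarmask(im,kern=15):
    hsv=cv2.cvtColor(im,cv2.COLOR_BGR2HSV)
    b=cv2.inRange(hsv,(105,120,60),(130,255,255))
    return b,hsv
E
python3 - <<'E'
from h import *
im=cv2.imread("pics/top0.png");c=optics.calibration("top")
b,hsv=jarmask(im)
ns=[("d",294,155),("J1",342,217),("J2",293,263),("J3",386,263)]
for n,u,v in ns:
    w=np.zeros_like(b);cv2.circle(w,(u,v),32,255,-1)
    m=((im.max(2)>75)*255).astype(np.uint8)&w  # bright parts near
    k=max(blobs(m,100),key=len)
    k2=np.vstack(list(blobs(b&w,10)))
    l=cv2.inRange(hsv,(0,0,200),(180,40,255))&w
    lab=max(blobs(l,5),key=len)
    print(n,"hull",rect(ray(k,.021,c)),"blue",rect(ray(k2,.021,c)),"label",rect(ray(lab,.042,c)))
    bl=[ray([x.mean(0)],.03,c).round(3) for x in blobs(b&w,15)];print(bl)
o=cv2.inRange(hsv,(5,150,120),(20,255,255))
for k in blobs(o,3000):print("orange",rect(ray(k,.012,c)))
w=cv2.inRange(hsv,(0,0,150),(180,60,255));w[:,:435]=0;w[:,530:]=0;w[:165]=0
for k in blobs(w,3000):print("white",rect(ray(k,.012,c)))
wp=cv2.inRange(hsv,(0,0,150),(180,90,255))
for n,u,v in(("potL",275,217),("potR",407,213),("pot3",397,158),("bottlecap",343,94)):
    q=np.zeros_like(b);cv2.circle(q,(u,v),14,255,-1)
    k=max(blobs(wp&q,20),key=len);print(n,rect(ray(k,.145 if n[0]=='b' else .045,c)))
E
```

```text
d hull (array([693.7,  99.4]), 105, 52, 13.2) blue (array([693.3,  99.1]), 108, 51, 12.6) label (array([682.4,  97.5]), 41, 34, -76.2)
[array([[0.652, 0.09 ]]), array([[0.735, 0.095]])]
J1 hull (array([ 5.565e+02, -4.000e-01]), 103, 51, 65.2) blue (array([5.556e+02, 4.000e-01]), 104, 54, 65.2) label (array([554.7,   1.4]), 52, 42, 65.4)
[array([[ 0.539, -0.035]]), array([[0.572, 0.037]])]
J2 hull (array([458.1, 107.3]), 104, 50, -65.4) blue (array([458.1, 107.5]), 105, 50, -65.4) label (array([454.3, 115.1]), 41, 35, 25.3)
[array([[0.442, 0.144]]), array([[0.474, 0.071]])]
J3 hull (array([452.9, -92. ]), 104, 52, 32.1) blue (array([453. , -91.3]), 105, 54, 31.8) label (array([445.7, -93.9]), 41, 34, -57.9)
[array([[ 0.419, -0.11 ]]), array([[ 0.487, -0.069]])]
orange (array([495. , 288.5]), 308, 146, -4.2)
white (array([ 483.7, -305. ]), 308, 146, -6.6)
potL (array([558.5, 142.4]), 43, 41, 88.7)
potR (array([ 560.8, -139.9]), 41, 41, -1.8)
pot3 (array([ 679.5, -121.2]), 41, 41, -46.4)
bottlecap (array([783.3,   1. ]), 47, 46, 25.6)
```

Request:
{"method": "arm_command", "body": {"deltas": [0, 0, 0.142, 0.246, 0.498, -0.1, 78, 0, 0, 0.142, 0.246, 0.498, -0.1, 78, 0, 0, 0.142, 0.246, 0.498, -0.1, 78, 0, 0, 0.142, 0.246, 0.498, -0.1, 78, 0, 0, 0.142, 0.246, 0.498, -0.1, 78, 0, 0, 0.142, 0.246, 0.498, -0.1, 78, 0, 0, 0.142, 0.246, 0.498, -0.1, 78, 0, 0, 0.142, 0.246, 0.498, -0.1, 78, 0, 0, 0.142, 0.246, 0.498, -0.1, 78, 0, 0, 0.142, 0.246, 0.498, -0.1, 78, 0, 0, 0.142, 0.246, 0.498, -0.1, 78, 0, 0, 0.142, 0.246, 0.498, -0.1, 78, 0, 0, 0.142, 0.246, 0.498, -0.1, 78, 0, 0, 0.142, 0.246, 0.498, -0.1, 78, 0, 0, 0.142, 0.246, 0.498, -0.14, 78, 0, 0, 0.142, 0.246, 0.498, -0.14, 78, 0, 0, 0.142, 0.246, 0.498, -0.14, 78], "force": 40}}

```text
clock: 1.8
position: [0.4514, -0.0931, 0.1059]
ee_rot: [-3.02, -0.865, 0.004]
force: [-0.4, -1.0, 0.4]
width: 0.85
gripper_force: 0.0
```

```bash
python3 - <<'E'
from h import *
s=sensors.observe();c=optics.calibration("wrist");im=optics.get_image("wrist")
cv2.imwrite("pics/w1.png",im);print(s["position"],s["ee_rot"],s["width"],s["clock"])
E
```

```text
[ 0.45143253 -0.09309651  0.10588056] [-3.01974109 -0.86478115  0.00351459] 0.8495443947282121 1.8
```

View pics/w1.png

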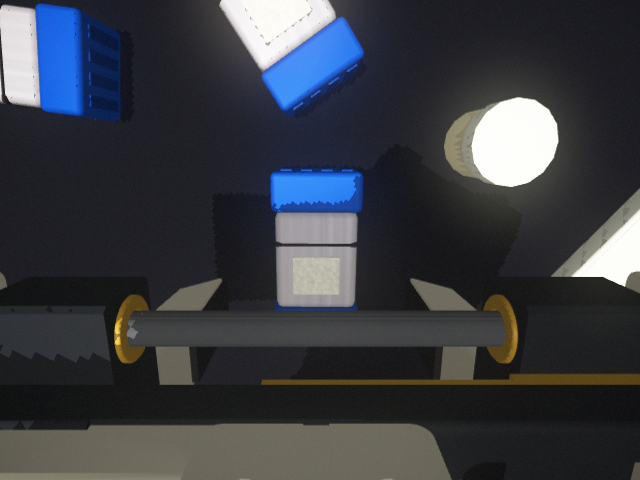

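The wrist view shows the jar aligned with the fingers and centred between them (jar column about 317, fingers at 205 and 428). Now descending, gripping and lifting.

Request:
{"method": "arm_command", "body": {"deltas": [0, 0, 0, 0.001, 0, -0.03, 78, 0, 0, 0, 0.001, 0, -0.06, 78, 0, 0, 0, 0.001, 0, -0.08, 78, 0, 0, 0, 0.001, 0, -0.08, 78, 0, 0, 0, 0.001, 0, -0.08, 30, 0, 0, 0, 0.001, 0, -0.08, 30, 0, 0, 0, 0.001, 0, -0.08, 30, 0, 0, 0, 0.001, 0, -0.08, 30, 0, 0, 0, 0.001, 0, -0.08, 30, 0, 0, 0, 0.001, 0, -0.08, 30, 0, 0, 0, 0.001, 0, -0.06, 30, 0, 0, 0, 0.001, 0, -0.02, 30, 0, 0, 0, 0.001, 0, 0.02, 30, 0, 0, 0, 0.001, 0, 0.06, 30, 0, 0, 0, 0.001, 0, 0.06, 30, 0, 0, 0, 0.001, 0, 0.06, 30, 0, 0, 0, 0.001, 0, 0.06, 30], "force": 40}}

```text
clock: 3.55
position: [0.4521, -0.0919, 0.1643]
ee_rot: [-3.018, -0.867, 0.004]
force: [-0.2, -0.3, -5.7]
width: 0.5
gripper_force: 40.0
```

Request:
{"method": "arm_command", "body": {"deltas": [-0.147, 0.236, 0, 0, 0, 0, 30, -0.147, 0.236, 0, 0, 0, 0, 30, -0.147, 0.236, 0, 0, 0, 0, 30, -0.147, 0.236, 0, 0, 0, 0, 30, -0.147, 0.236, 0, 0, 0, 0, 30, -0.147, 0.236, 0, 0, 0, 0, 30, -0.147, 0.236, 0, 0, 0, 0, 30, -0.147, 0.236, 0, 0, 0, 0, 30, -0.147, 0.236, 0, 0, 0, 0, 30, -0.147, 0.236, 0, 0, 0, 0, 30, -0.147, 0.236, 0, 0, 0, 0, 30]}}

```text
clock: 4.65
position: [0.4535, -0.092, 0.1659]
ee_rot: [2.842, 0.816, -0.63]
force: [-0.6, -1.0, -4.8]
width: 0.496
gripper_force: 40.0
```

```bash
cat > m.py <<'E'
from h import *
import sys,json,time
T=[];F=[]
for i in range(5):
    s=sensors.observe();T.append(s["ft_torque"]);F.append(s["force"])
    if i<4: optics.get_image("top")
R=cv2.Rodrigues(s["ee_rot"])[0]
T=np.array(T);F=np.array(F)
print("clock",s["clock"],"F",F.mean(0).round(2),"Fstd",F.std(0).round(2),"T",T.mean(0).round(4),"Tstd",T.std(0).round(4))
print("torque about tool y",(T.mean(0)@R[:,1]).round(4),"force tool",(F.mean(0)@R).round(2),"R z",R[:,2].round(3),"pos",s["position"].round(4),"eff",s["joint_efforts"][[4,5,6]].round(3))
E
python3 m.py
```

```text
clock 4.85 F [-0.03 -0.6  -4.3 ] Fstd [0.37 0.32 0.45] T [ 0.4653 -0.7937 -0.0077] Tstd [0.0187 0.0194 0.0154]
torque about tool y 0.9197 force tool [1.51 0.5  4.04] R z [-0.359 -0.224 -0.906] pos [ 0.4535 -0.0919  0.1657] eff [0.861 3.14  0.016]
```

Request:
{"method": "arm_command", "body": {"deltas": [0.294, -0.472, 0, 0, 0, 0, 30, 0.294, -0.472, 0, 0, 0, 0, 30, 0.294, -0.472, 0, 0, 0, 0, 30, 0.294, -0.472, 0, 0, 0, 0, 30, 0.294, -0.472, 0, 0, 0, 0, 30, 0.294, -0.472, 0, 0, 0, 0, 30, 0.294, -0.472, 0, 0, 0, 0, 30, 0.294, -0.472, 0, 0, 0, 0, 30, 0.294, -0.472, 0, 0, 0, 0, 30, 0.294, -0.472, 0, 0, 0, 0, 30, 0.294, -0.472, 0, 0, 0, 0, 30, 0.294, -0.472, 0, 0, 0, 0, 30, 0.294, -0.472, 0, 0, 0, 0, 30, 0.294, -0.472, 0, 0, 0, 0, 30]}}

```text
clock: 6.25
position: [0.4536, -0.0916, 0.1658]
ee_rot: [-2.841, -0.818, -0.631]
force: [-0.7, -0.0, -5.0]
width: 0.499
gripper_force: 40.0
```

```bash
python3 m.py
```

```text
clock 6.45 F [-0.08  0.02 -4.76] Fstd [0.48 0.24 0.44] T [-0.4798  0.7486  0.0268] Tstd [0.0135 0.0176 0.0254]
torque about tool y -0.889 force tool [-2.07 -0.06  4.29] R z [ 0.359  0.224 -0.906] pos [ 0.4535 -0.0919  0.1657] eff [-1.387 -0.988 -0.018]
```

Request:
{"method": "arm_command", "body": {"deltas": [-0.124, 0.198, 0, 0, 0, 0, 30, -0.124, 0.198, 0, 0, 0, 0, 30, -0.124, 0.198, 0, 0, 0, 0, 30, -0.124, 0.198, 0, 0, 0, 0, 30, -0.124, 0.198, 0, 0, 0, 0, 30, -0.124, 0.198, 0, 0, 0, 0, 30, -0.124, 0.198, 0, 0, 0, 0, 30]}}

```text
clock: 7.15
position: [0.452, -0.0932, 0.1652]
ee_rot: [-3.0, -0.858, -0.105]
force: [0.3, -0.3, -5.4]
width: 0.499
gripper_force: 40.0
```

```bash
python3 m.py
```

```text
clock 7.35 F [-0.17  0.05 -4.7 ] Fstd [0.47 0.35 0.8 ] T [-0.0772  0.1151 -0.0074] Tstd [0.037  0.0259 0.0139]
torque about tool y -0.1386 force tool [-0.45 -0.14  4.68] R z [ 0.06   0.036 -0.998] pos [ 0.4529 -0.0929  0.1657] eff [-0.268 -0.482  0.035]
```

Request:
{"method": "arm_command", "body": {"deltas": [-0.141, 0.226, 0, 0, 0, 0, 30, -0.141, 0.226, 0, 0, 0, 0, 30, -0.141, 0.226, 0, 0, 0, 0, 30, -0.141, 0.226, 0, 0, 0, 0, 30, -0.141, 0.226, 0, 0, 0, 0, 30, -0.047, 0.075, 0, 0, 0, 0, 30, -0.047, 0.075, 0, 0, 0, 0, 30, -0.047, 0.075, 0, 0, 0, 0, 30, -0.047, 0.075, 0, 0, 0, 0, 30, -0.047, 0.075, 0, 0, 0, 0, 30, -0.047, 0.075, 0, 0, 0, 0, 30]}}

```text
clock: 8.45
position: [0.4542, -0.0912, 0.1657]
ee_rot: [2.998, 0.864, -0.104]
force: [0.1, -0.2, -4.5]
width: 0.498
gripper_force: 40.0
```

```bash
python3 m.py
```

```text
clock 8.65 F [-0.16  0.1  -4.59] Fstd [0.49 0.57 0.41] T [ 0.0657 -0.0674  0.0026] Tstd [0.0136 0.0312 0.0202]
torque about tool y 0.092 force tool [ 0.23 -0.17  4.58] R z [-0.059 -0.038 -0.998] pos [ 0.4538 -0.0914  0.1654] eff [ 0.155  0.401 -0.006]
```

```bash
cat > plan.py <<'E'
# plan.py x y z jaryaw_deg [tilt_deg]: delta row from the present pose
from h import *
import sys
from scipy.spatial.transform import Rotation as Ro
x,y,z,yaw=map(float,sys.argv[1:5]);t=float(sys.argv[5]) if len(sys.argv)>5 else 0
s=sensors.observe();R0=Ro.from_rotvec(s["ee_rot"])
a=np.radians(yaw);u=np.array([np.cos(a),np.sin(a),0]);v=np.array([-u[1],u[0],0])
G=Ro.from_rotvec(v*np.radians(t))*Ro.from_matrix(np.c_[u,-v,[0,0,-1]])
print("turn",((G*R0.inv()).as_rotvec()/(np.pi/2)).round(3),"shift",(np.array([x,y,z])-s["position"]).round(4),"yaw now",np.degrees(np.arctan2(*R0.as_matrix()[1::-1,0])).round(1),"clock",s["clock"])
E
sed -i 's/range(5)/range(8)/;s/i<4/i<7/' m.py
python3 plan.py .410 .2947 .11 85.8
```

```text
turn [ 0.04  -0.023  0.596] shift [-0.0438  0.3861 -0.0554] yaw now 32.2 clock 8.65
```

Request:
{"method": "arm_command", "body": {"deltas": [0.04, -0.023, 0.596, -0.044, 0.386, -0.03, 30, 0.04, -0.023, 0.596, -0.044, 0.386, -0.03, 30, 0.04, -0.023, 0.596, -0.044, 0.386, -0.03, 30, 0.04, -0.023, 0.596, -0.044, 0.386, -0.03, 30, 0.04, -0.023, 0.596, -0.044, 0.386, -0.03, 30, 0.04, -0.023, 0.596, -0.044, 0.386, -0.03, 30, 0.04, -0.023, 0.596, -0.044, 0.386, -0.03, 30, 0.04, -0.023, 0.596, -0.044, 0.386, -0.03, 30, 0.04, -0.023, 0.596, -0.044, 0.386, -0.03, 30, 0.04, -0.023, 0.596, -0.044, 0.386, -0.06, 30, 0.04, -0.023, 0.596, -0.044, 0.386, -0.09, 30, 0.04, -0.023, 0.596, -0.044, 0.386, -0.11, 30, 0.04, -0.023, 0.596, -0.044, 0.386, -0.12, 30, 0.04, -0.023, 0.596, -0.044, 0.386, -0.12, 30]}}

```text
clock: 10.05
position: [0.409, 0.2936, 0.0447]
ee_rot: [-2.301, -2.137, 0.004]
force: [-0.6, -0.3, -3.6]
width: 0.504
gripper_force: 40.0
```

```bash
python3 plan.py .410 .2947 .031 85.8
```

```text
turn [ 0.001 -0.001  0.   ] shift [ 0.001   0.0011 -0.0137] yaw now 85.8 clock 10.05
```

Request:
{"method": "arm_command", "body": {"deltas": [0, 0, 0, 0, 0, -0.007, 30, 0, 0, 0, 0, 0, -0.012, 30, 0, 0, 0, 0, 0, -0.014, 30, 0, 0, 0, 0, 0, -0.014, 30, 0, 0, 0, 0, 0, -0.014, 62, 0, 0, 0, 0, 0, -0.014, 62, 0, 0, 0, 0, 0, -0.014, 62, 0, 0, 0, 0, 0, -0.014, 62, 0, 0, 0, 0, 0, 0.02, 62, 0, 0, 0, 0, 0, 0.065, 62]}}

```text
clock: 11.05
position: [0.4083, 0.2932, 0.1102]
ee_rot: [-2.301, -2.137, 0.007]
force: [1.8, 0.2, 0.2]
width: 0.677
gripper_force: 0.0
```

```bash
python3 plan.py .556 0 .026 65.2
```

```text
turn [ 0.001 -0.003 -0.229] shift [ 0.1477 -0.2932 -0.0842] yaw now 85.8 clock 11.05
```

Request:
{"method": "arm_command", "body": {"deltas": [0, 0, -0.229, 0.147, -0.294, 0, 76, 0, 0, -0.229, 0.147, -0.294, 0, 76, 0, 0, -0.229, 0.147, -0.294, 0, 76, 0, 0, -0.229, 0.147, -0.294, 0, 76, 0, 0, -0.229, 0.147, -0.294, 0, 76, 0, 0, -0.229, 0.147, -0.294, 0, 76, 0, 0, -0.229, 0.147, -0.294, 0, 76, 0, 0, -0.229, 0.147, -0.294, 0, 76, 0, 0, -0.229, 0.147, -0.294, -0.03, 76, 0, 0, -0.229, 0.147, -0.294, -0.06, 76, 0, 0, -0.229, 0.147, -0.294, -0.084, 76, 0, 0, -0.229, 0.147, -0.294, -0.084, 76, 0, 0, -0.229, 0.147, -0.294, -0.084, 30, 0, 0, -0.229, 0.147, -0.294, -0.084, 30, 0, 0, -0.229, 0.147, -0.294, -0.084, 30, 0, 0, -0.229, 0.147, -0.294, -0.084, 30, 0, 0, -0.229, 0.147, -0.294, -0.084, 30, 0, 0, -0.229, 0.147, -0.294, -0.084, 30]}}

```text
clock: 12.85
position: [0.5571, 0.0001, 0.0276]
ee_rot: [2.647, 1.691, 0.002]
force: [-1.7, 0.5, 7.3]
width: 0.503
gripper_force: 40.0
```

```bash
for t in 20 4 -20 -4; do python3 plan.py .556 0 .17 65.2 $t; done
```

```text
turn [-0.202  0.094  0.001] shift [-1.100e-03 -1.000e-04  1.424e-01] yaw now 65.1 clock 12.85
turn [-0.041  0.019  0.001] shift [-1.100e-03 -1.000e-04  1.424e-01] yaw now 65.1 clock 12.85
turn [ 0.201 -0.093  0.001] shift [-1.100e-03 -1.000e-04  1.424e-01] yaw now 65.1 clock 12.85
turn [ 0.04  -0.018  0.001] shift [-1.100e-03 -1.000e-04  1.424e-01] yaw now 65.1 clock 12.85
```

Request:
{"method": "arm_command", "body": {"deltas": [0, 0, 0, 0, 0, 0.03, 30, 0, 0, 0, 0, 0, 0.07, 30, 0, 0, 0, 0, 0, 0.11, 30, -0.202, 0.094, 0, 0, 0, 0.142, 30, -0.202, 0.094, 0, 0, 0, 0.142, 30, -0.202, 0.094, 0, 0, 0, 0.142, 30, -0.202, 0.094, 0, 0, 0, 0.142, 30, -0.202, 0.094, 0, 0, 0, 0.142, 30, -0.202, 0.094, 0, 0, 0, 0.142, 30, -0.041, 0.019, 0, 0, 0, 0.142, 30, -0.041, 0.019, 0, 0, 0, 0.142, 30, -0.041, 0.019, 0, 0, 0, 0.142, 30, -0.041, 0.019, 0, 0, 0, 0.142, 30, -0.041, 0.019, 0, 0, 0, 0.142, 30, -0.041, 0.019, 0, 0, 0, 0.142, 30, -0.041, 0.019, 0, 0, 0, 0.142, 30, -0.041, 0.019, 0, 0, 0, 0.142, 30]}}

```text
clock: 14.55
position: [0.5566, 0.001, 0.1685]
ee_rot: [2.614, 1.672, -0.093]
force: [0.8, 0.2, -4.1]
width: 0.499
gripper_force: 40.0
```

```bash
python3 m.py
```

```text
clock 14.9 F [ 0.16  0.13 -3.9 ] Fstd [0.56 0.43 0.38] T [ 0.0746 -0.0935  0.0118] Tstd [0.0178 0.0288 0.0142]
torque about tool y 0.107 force tool [0.46 0.1  3.87] R z [-0.03  -0.064 -0.998] pos [5.565e-01 1.000e-04 1.687e-01] eff [0.235 0.331 0.002]
```

Request:
{"method": "arm_command", "body": {"deltas": [0.242, -0.113, 0, 0, 0, 0, 30, 0.242, -0.113, 0, 0, 0, 0, 30, 0.242, -0.113, 0, 0, 0, 0, 30, 0.242, -0.113, 0, 0, 0, 0, 30, 0.242, -0.113, 0, 0, 0, 0, 30, 0.242, -0.113, 0, 0, 0, 0, 30, 0.081, -0.037, 0, 0, 0, 0, 30, 0.081, -0.037, 0, 0, 0, 0, 30, 0.081, -0.037, 0, 0, 0, 0, 30, 0.081, -0.037, 0, 0, 0, 0, 30, 0.081, -0.037, 0, 0, 0, 0, 30, 0.081, -0.037, 0, 0, 0, 0, 30, 0.081, -0.037, 0, 0, 0, 0, 30, 0.081, -0.037, 0, 0, 0, 0, 30]}}

```text
clock: 16.3
position: [0.5564, -0.001, 0.1686]
ee_rot: [-2.616, -1.667, -0.09]
force: [-0.6, -0.7, -3.6]
width: 0.499
gripper_force: 40.0
```

```bash
python3 m.py; python3 plan.py .485 -.305 .12 83.4;  python3 plan.py .495 .2885 .12 85.8
```

```text
clock 16.65 F [-0.09  0.23 -3.97] Fstd [0.49 0.61 0.73] T [-0.1149 -0.0225  0.0158] Tstd [0.0262 0.0329 0.0295]
torque about tool y -0.0948 force tool [-0.11 -0.17  3.97] R z [ 0.028  0.064 -0.998] pos [ 0.5565 -0.      0.1687] eff [-0.349 -0.314 -0.002]
turn [-0.043  0.011  0.203] shift [-0.0715 -0.305  -0.0487] yaw now 65.1 clock 16.65
turn [-0.043  0.01   0.23 ] shift [-0.0615  0.2885 -0.0487] yaw now 65.1 clock 16.65
```

Request:
{"method": "arm_command", "body": {"deltas": [-0.043, 0.01, 0.23, -0.0615, 0.2885, -0.04, 30, -0.043, 0.01, 0.23, -0.0615, 0.2885, -0.04, 30, -0.043, 0.01, 0.23, -0.0615, 0.2885, -0.04, 30, -0.043, 0.01, 0.23, -0.0615, 0.2885, -0.04, 30, -0.043, 0.01, 0.23, -0.0615, 0.2885, -0.04, 30, -0.043, 0.01, 0.23, -0.0615, 0.2885, -0.04, 30, -0.043, 0.01, 0.23, -0.0615, 0.2885, -0.04, 30, -0.043, 0.01, 0.23, -0.0615, 0.2885, -0.08, 30, -0.043, 0.01, 0.23, -0.0615, 0.2885, -0.11, 30, -0.043, 0.01, 0.23, -0.0615, 0.2885, -0.124, 30, -0.043, 0.01, 0.23, -0.0615, 0.2885, -0.124, 30, -0.043, 0.01, 0.23, -0.0615, 0.2885, -0.124, 30]}}

```text
clock: 17.85
position: [0.4955, 0.289, 0.0456]
ee_rot: [-2.301, -2.139, -0.003]
force: [0.5, -0.0, -3.2]
width: 0.496
gripper_force: 40.0
```

```bash
python3 plan.py .495 .2885 .0315 85.8; python3 plan.py .458 .1075 .025 114.6
```

```text
turn [-0.001  0.001 -0.   ] shift [-0.0005 -0.0005 -0.0141] yaw now 85.8 clock 17.85
turn [-0.001  0.001  0.32 ] shift [-0.0375 -0.1815 -0.0206] yaw now 85.8 clock 17.85
```

Request:
{"method": "arm_command", "body": {"deltas": [0, 0, 0, 0, 0, -0.007, 30, 0, 0, 0, 0, 0, -0.012, 30, 0, 0, 0, 0, 0, -0.014, 30, 0, 0, 0, 0, 0, -0.014, 30, 0, 0, 0, 0, 0, -0.014, 62, 0, 0, 0, 0, 0, -0.014, 62, 0, 0, 0, 0, 0, -0.014, 62, 0, 0, 0, 0, 0, 0.015, 62, 0, 0, 0, 0, 0, 0.055, 62, 0, 0, 0.32, -0.0375, -0.1815, 0.055, 76, 0, 0, 0.32, -0.0375, -0.1815, 0.055, 76, 0, 0, 0.32, -0.0375, -0.1815, 0.055, 76, 0, 0, 0.32, -0.0375, -0.1815, 0.055, 76, 0, 0, 0.32, -0.0375, -0.1815, 0.055, 76, 0, 0, 0.32, -0.0375, -0.1815, 0.055, 76, 0, 0, 0.32, -0.0375, -0.1815, 0.025, 76, 0, 0, 0.32, -0.0375, -0.1815, 0, 76, 0, 0, 0.32, -0.0375, -0.1815, -0.0195, 76, 0, 0, 0.32, -0.0375, -0.1815, -0.0195, 76]}}

```text
clock: 19.75
position: [0.4565, 0.1086, 0.0235]
ee_rot: [-1.692, -2.644, 0.001]
force: [-0.9, 0.4, -0.5]
width: 0.828
gripper_force: 0.0
```

```bash
for t in 20 4 -20 -4; do python3 plan.py .458 .1075 .17 114.6 $t; done
```

```text
turn [-0.202 -0.094 -0.002] shift [ 0.0015 -0.0011  0.1465] yaw now 114.8 clock 19.75
turn [-0.041 -0.02  -0.002] shift [ 0.0015 -0.0011  0.1465] yaw now 114.8 clock 19.75
turn [ 0.201  0.091 -0.002] shift [ 0.0015 -0.0011  0.1465] yaw now 114.8 clock 19.75
turn [ 0.04   0.017 -0.002] shift [ 0.0015 -0.0011  0.1465] yaw now 114.8 clock 19.75
```

Request:
{"method": "arm_command", "body": {"deltas": [0, 0, 0, 0, 0, 0, 30, 0, 0, 0, 0, 0, 0, 30, 0, 0, 0, 0, 0, 0, 30, 0, 0, 0, 0, 0, 0, 30, 0, 0, 0, 0, 0, 0, 30, 0, 0, 0, 0, 0, 0.03, 30, 0, 0, 0, 0, 0, 0.07, 30, 0, 0, 0, 0, 0, 0.11, 30, -0.202, -0.094, 0, 0, 0, 0.142, 30, -0.202, -0.094, 0, 0, 0, 0.142, 30, -0.202, -0.094, 0, 0, 0, 0.142, 30, -0.202, -0.094, 0, 0, 0, 0.142, 30, -0.202, -0.094, 0, 0, 0, 0.142, 30, -0.041, -0.019, 0, 0, 0, 0.142, 30, -0.041, -0.019, 0, 0, 0, 0.142, 30, -0.041, -0.019, 0, 0, 0, 0.142, 30, -0.041, -0.019, 0, 0, 0, 0.142, 30, -0.041, -0.019, 0, 0, 0, 0.142, 30, -0.041, -0.019, 0, 0, 0, 0.142, 30, -0.041, -0.019, 0, 0, 0, 0.142, 30]}}

```text
clock: 21.75
position: [0.4571, 0.108, 0.1672]
ee_rot: [1.661, 2.595, -0.058]
force: [0.5, -0.4, -5.2]
width: 0.496
gripper_force: 40.0
```

```bash
python3 m.py
```

```text
clock 22.1 F [ 0.02  0.26 -4.78] Fstd [0.42 0.54 0.46] T [ 0.1524 -0.0485  0.0016] Tstd [0.0247 0.0211 0.0297]
torque about tool y 0.1182 force tool [0.57 0.13 4.75] R z [ 0.03  -0.064 -0.998] pos [0.4575 0.1073 0.1672] eff [0.363 0.179 0.001]
```

Request:
{"method": "arm_command", "body": {"deltas": [0.242, 0.113, 0, 0, 0, 0, 30, 0.242, 0.113, 0, 0, 0, 0, 30, 0.242, 0.113, 0, 0, 0, 0, 30, 0.242, 0.113, 0, 0, 0, 0, 30, 0.242, 0.113, 0, 0, 0, 0, 30, 0.242, 0.113, 0, 0, 0, 0, 30, 0.081, 0.038, 0, 0, 0, 0, 30, 0.081, 0.038, 0, 0, 0, 0, 30, 0.081, 0.038, 0, 0, 0, 0, 30, 0.081, 0.038, 0, 0, 0, 0, 30, 0.081, 0.038, 0, 0, 0, 0, 30, 0.081, 0.038, 0, 0, 0, 0, 30, 0.081, 0.038, 0, 0, 0, 0, 30, 0.081, 0.038, 0, 0, 0, 0, 30]}}

```text
clock: 23.5
position: [0.4577, 0.1064, 0.167]
ee_rot: [-1.666, -2.592, -0.058]
force: [0.2, -0.1, -5.0]
width: 0.497
gripper_force: 40.0
```

```bash
python3 m.py; python3 plan.py .485 -.305 .12 83.4
```

```text
clock 23.85 F [-0.07  0.12 -4.7 ] Fstd [0.31 0.34 0.4 ] T [-0.1228 -0.1974  0.0027] Tstd [0.0354 0.0304 0.0389]
torque about tool y -0.1939 force tool [-0.19 -0.01  4.7 ] R z [-0.03   0.064 -0.998] pos [0.4575 0.107  0.1672] eff [-0.471 -0.032 -0.001]
turn [-0.045 -0.007 -0.347] shift [ 0.0275 -0.412  -0.0472] yaw now 114.6 clock 23.85
```

The difference of 0.31 matches an empty jar of that weight, while the first two gave 0.23 and 0.20, so each of those holds a ball. This one goes in the white tray.

Request:
{"method": "arm_command", "body": {"deltas": [-0.045, -0.007, -0.347, 0.0275, -0.412, -0.03, 30, -0.045, -0.007, -0.347, 0.0275, -0.412, -0.03, 30, -0.045, -0.007, -0.347, 0.0275, -0.412, -0.03, 30, -0.045, -0.007, -0.347, 0.0275, -0.412, -0.03, 30, -0.045, -0.007, -0.347, 0.0275, -0.412, -0.03, 30, -0.045, -0.007, -0.347, 0.0275, -0.412, -0.03, 30, -0.045, -0.007, -0.347, 0.0275, -0.412, -0.03, 30, -0.045, -0.007, -0.347, 0.0275, -0.412, -0.03, 30, -0.045, -0.007, -0.347, 0.0275, -0.412, -0.03, 30, -0.045, -0.007, -0.347, 0.0275, -0.412, -0.03, 30, -0.045, -0.007, -0.347, 0.0275, -0.412, -0.06, 30, -0.045, -0.007, -0.347, 0.0275, -0.412, -0.09, 30, -0.045, -0.007, -0.347, 0.0275, -0.412, -0.112, 30, -0.045, -0.007, -0.347, 0.0275, -0.412, -0.122, 30, -0.045, -0.007, -0.347, 0.0275, -0.412, -0.122, 30, -0.045, -0.007, -0.347, 0.0275, -0.412, -0.122, 30]}}

```text
clock: 25.45
position: [0.4858, -0.3045, 0.0461]
ee_rot: [2.344, 2.09, -0.0]
force: [-0.1, -0.9, -5.1]
width: 0.5
gripper_force: 40.0
```

```bash
python3 plan.py .485 -.305 .030 83.4; python3 plan.py .682 .0965 .12 13.2
```

```text
turn [ 0.     0.    -0.001] shift [-0.0008 -0.0005 -0.0161] yaw now 83.5 clock 25.45
turn [ 0.001 -0.    -0.781] shift [0.1962 0.401  0.0739] yaw now 83.5 clock 25.45
```

Request:
{"method": "arm_command", "body": {"deltas": [0, 0, 0, -0.001, 0, -0.008, 30, 0, 0, 0, -0.001, 0, -0.013, 30, 0, 0, 0, -0.001, 0, -0.016, 30, 0, 0, 0, -0.001, 0, -0.016, 30, 0, 0, 0, -0.001, 0, -0.016, 64, 0, 0, 0, -0.001, 0, -0.016, 64, 0, 0, 0, -0.001, 0, -0.016, 64, 0, 0, 0, -0.001, 0, 0.02, 64, 0, 0, 0, -0.001, 0, 0.07, 64, 0, 0, 0, -0.001, 0, 0.084, 64]}}

```text
clock: 26.45
position: [0.4866, -0.3056, 0.1339]
ee_rot: [2.341, 2.086, 0.003]
force: [0.3, -0.9, 0.9]
width: 0.698
gripper_force: 0.0
```

Request:
{"method": "arm_command", "body": {"deltas": [0, 0, -0.781, 0.197, 0.401, 0, 76, 0, 0, -0.781, 0.197, 0.401, 0, 76, 0, 0, -0.781, 0.197, 0.401, 0, 76, 0, 0, -0.781, 0.197, 0.401, 0, 76, 0, 0, -0.781, 0.197, 0.401, 0, 76, 0, 0, -0.781, 0.197, 0.401, 0, 76, 0, 0, -0.781, 0.197, 0.401, 0, 76, 0, 0, -0.781, 0.197, 0.401, 0, 76, 0, 0, -0.781, 0.197, 0.401, 0, 76, 0, 0, -0.781, 0.197, 0.401, 0, 76, 0, 0, -0.781, 0.197, 0.401, 0, 76, 0, 0, -0.781, 0.197, 0.401, 0, 76, 0, 0, -0.781, 0.197, 0.401, 0, 76]}}

```text
clock: 27.75
position: [0.6808, 0.0939, 0.1292]
ee_rot: [3.121, 0.355, -0.002]
force: [-0.5, 0.2, -0.1]
width: 0.83
gripper_force: 0.0
```

```bash
python3 plan.py .682 .0965 .027 13.2; python3 - <<'E'
from h import *
cv2.imwrite("pics/w2.png",optics.get_image("wrist"));cv2.imwrite("pics/s2.png",optics.get_image("side"))
E
```

```text
turn [ 0.    -0.001  0.002] shift [ 0.0012  0.0026 -0.1022] yaw now 13.0 clock 27.75
```

View pics/w2.png

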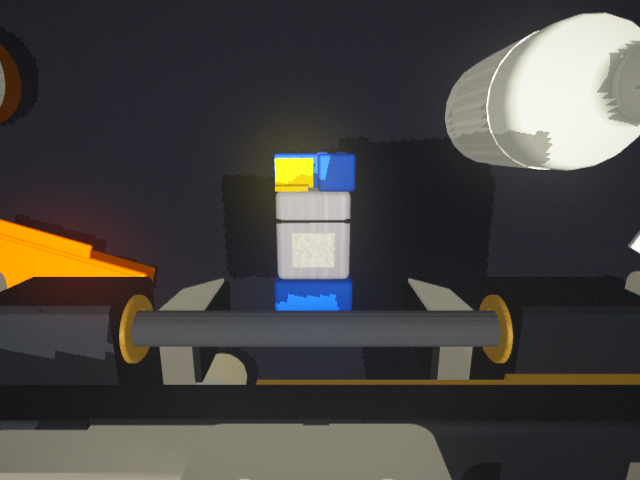

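View pics/s2.png

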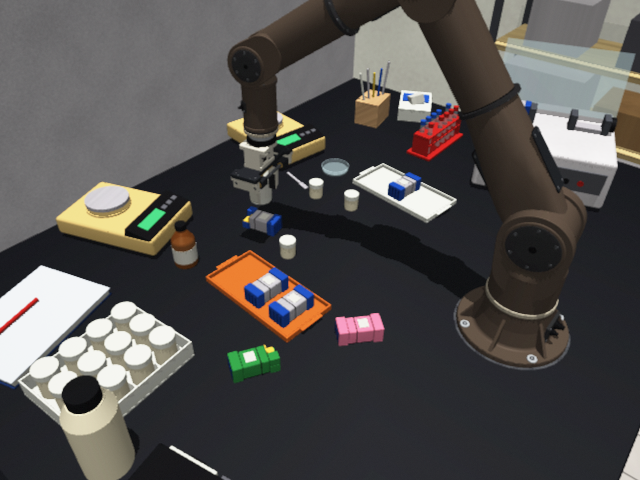

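The wrist view shows the broken jar centred (column 313, fingers at 205 and 428), with its broken cap at (295,172) and the white bottle at (540,95). The side view shows two jars flat in the orange tray and one in the white. Next I check the bottle's clearance before descending.

```bash
python3 - <<'E'
from h import *
c=optics.calibration("wrist")
P=ray([[447,115],[455,150],[470,75]],.01,c);print(P.round(3))
a=np.radians(13.2);u=np.array([np.cos(a),np.sin(a)]);v=np.array([-u[1],u[0]])
r=P-[.682,.0965];print((r@u).round(3),(r@v).round(3))
c=optics.calibration("top");im=cv2.imread("pics/top0.png")
print(ray([[343,93]],.145,c).round(3), ray([[324,115]],.01,c).round(3))
E
```

```text
[[0.784 0.03 ]
 [0.764 0.019]
 [0.81  0.024]]
[0.084 0.062 0.108] [-0.088 -0.095 -0.1  ]
[[ 0.791 -0.001]] [[0.784 0.031]]
```

Request:
{"method": "arm_command", "body": {"deltas": [0, 0, 0, 0, 0, -0.04, 76, 0, 0, 0, 0, 0, -0.08, 76, 0, 0, 0, 0, 0, -0.103, 76, 0, 0, 0, 0, 0, -0.103, 76, 0, 0, 0, 0, 0, -0.103, 76, 0, 0, 0, 0, 0, -0.103, 30, 0, 0, 0, 0, 0, -0.103, 30, 0, 0, 0, 0, 0, -0.103, 30, 0, 0, 0, 0, 0, -0.103, 30, 0, 0, 0, 0, 0, -0.103, 30, 0, 0, 0, 0, 0, -0.103, 30], "force": 45}}

```text
clock: 28.95
position: [0.6813, 0.096, 0.0269]
ee_rot: [-3.121, -0.359, -0.0]
force: [-0.9, -1.7, 5.9]
width: 0.496
gripper_force: 45.0
```

```bash
python3 plan.py .576 .270 .15 85.8; python3 - <<'E'
from h import *
c=optics.calibration("top");im=cv2.imread("pics/top0.png");hsv=cv2.cvtColor(im,cv2.COLOR_BGR2HSV)
m=cv2.inRange(hsv,(3,100,40),(20,255,255));m[:,:150]=0;m[:,215:]=0;m[:110]=0;m[165:]=0
k=max(blobs(m,50),key=len);print(k.min(0),k.max(0),rect(ray(k,.04,c)))
print(ray([[k[:,0].max(),140],[190,k[:,1].max()]],.01,c).round(3))
im=optics.get_image("top");b,_=jarmask(im);b[:,:170]=0;b[:,250:]=0;c=optics.calibration("top")
for k in blobs(b,20):print("cap",ray([k.mean(0)],.03,c).round(3))
E
```

```text
turn [-0.    -0.     0.808] shift [-0.1053  0.174   0.1231] yaw now 13.1 clock 28.95
[167 119] [195 147] (array([743.6, 341.2]), 61, 60, -0.7)
[[0.735 0.317]
 [0.719 0.329]]
cap [[0.406 0.257]]
cap [[0.413 0.337]]
cap [[0.492 0.25 ]]
cap [[0.497 0.33 ]]
```

Request:
{"method": "arm_command", "body": {"deltas": [0, 0, 0, 0, 0, 0.02, 30, 0, 0, 0, 0, 0, 0.06, 30, 0, 0, 0, 0, 0, 0.1, 30, 0, 0, 0, 0, 0, 0.123, 30, 0, 0, 0.808, -0.105, 0.174, 0.123, 30, 0, 0, 0.808, -0.105, 0.174, 0.123, 30, 0, 0, 0.808, -0.105, 0.174, 0.123, 30, 0, 0, 0.808, -0.105, 0.174, 0.123, 30, 0, 0, 0.808, -0.105, 0.174, 0.123, 30, 0, 0, 0.808, -0.105, 0.174, 0.123, 30, 0, 0, 0.808, -0.105, 0.174, 0.123, 30, 0, 0, 0.808, -0.105, 0.174, 0.123, 30, 0, 0, 0.808, -0.105, 0.174, 0.123, 30, 0, 0, 0.808, -0.105, 0.174, 0.123, 30, 0, 0, 0.808, -0.105, 0.174, 0.08, 30, 0, 0, 0.808, -0.105, 0.174, 0.04, 30, 0, 0, 0.808, -0.105, 0.174, 0.02, 30, 0, 0, 0.808, -0.105, 0.174, 0.02, 30, 0, 0, 0.808, -0.105, 0.174, 0.02, 30]}}

```text
clock: 30.9
position: [0.576, 0.2703, 0.0465]
ee_rot: [-2.302, -2.138, 0.002]
force: [0.7, 1.3, -3.9]
width: 0.5
gripper_force: 45.0
```

```bash
python3 plan.py .5765 .270 .0312 85.8
```

```text
turn [ 0.    -0.001  0.   ] shift [ 0.0005 -0.0003 -0.0153] yaw now 85.8 clock 30.9
```

Request:
{"method": "arm_command", "body": {"deltas": [0, 0, 0, 0.0005, 0, -0.008, 30, 0, 0, 0, 0.0005, 0, -0.013, 30, 0, 0, 0, 0.0005, 0, -0.0155, 30, 0, 0, 0, 0.0005, 0, -0.0155, 30, 0, 0, 0, 0.0005, 0, -0.0155, 58, 0, 0, 0, 0.0005, 0, -0.0155, 58, 0, 0, 0, 0.0005, 0, -0.0155, 58, 0, 0, 0, 0.0005, 0, -0.0155, 58, 0, 0, 0, 0.0005, 0, 0.01, 58, 0, 0, 0, 0.0005, 0, 0.05, 58, 0, 0, 0, 0.0005, 0, 0.1, 58, 0, 0, 0, -0.1, -0.3, 0.15, 58, 0, 0, 0, -0.1, -0.3, 0.15, 58, 0, 0, 0, -0.1, -0.3, 0.15, 58, 0, 0, 0, -0.1, -0.3, 0.15, 58, 0, 0, 0, -0.1, -0.3, 0.15, 58, 0, 0, 0, -0.1, -0.3, 0.15, 58, 0, 0, 0, -0.1, -0.3, 0.15, 58, 0, 0, 0, -0.1, -0.3, 0.15, 58]}}

```text
clock: 32.8
position: [0.4752, -0.0337, 0.1968]
ee_rot: [2.306, 2.131, -0.003]
force: [0.8, 0.2, -0.8]
width: 0.635
gripper_force: 0.0
```

```bash
python3 - <<'E'
from h import *
a=optics.get_image("top");b=optics.get_image("side")
cv2.imwrite("pics/t3.png",np.hstack([a[80:340,150:550],b[130:390,150:550]]))
E
```

```text
(no output)
```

View pics/t3.png

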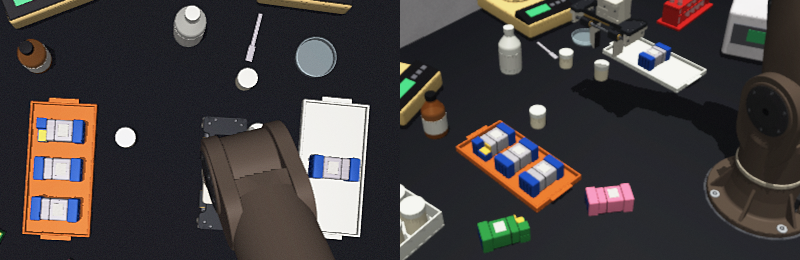

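The final views show three jars, including the broken one, flat in the orange tray and one in the white. They are label up, and nothing around them has moved.

```bash
python3 -c "
from cell import arm
print(arm.sign_off())"
```

```text
the job is handed in; nothing more can be done
None
```

The job is handed in at about 33 s: the two jars that tested as holding a ball and the broken-capped jar are in the orange tray, the one whole, empty jar is in the white tray, and no bystander was seen to have moved.

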